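# Lock the bayonet clamp plug of a drilling fixture

### The arm

A 7-joint arm with a two-finger parallel gripper is mounted at the origin on the work surface. World frame = base frame: x ahead of the robot, y to its left, z up, the work surface at z = 0. Lengths are in m, angles in rad, forces in N, time in s.
With the tool pointing down it reaches from about 0.35 to 0.9 m from the base axis. Payload 19.9 kg.
Tool frame: the origin (TCP) lies between the finger pads; the fingertips stand 19 mm ahead of it and the grasp point (between the pads) is the TCP; z points along the fingers, y is the line along which they close (so a half turn about z gives the same grasp; the last joint's range is limited). The gripper opens to 94 mm and grips with 3 to 60 N. Pads are 16 mm wide; open, the fingers measure 119 mm over their backs; the gripper's body (75 mm by 177 mm) begins 78 mm behind the grasp point.
Start: joints at [1.2, 0.417, -0.01, 1.614, 0.005, 1.111, -0.053], TCP at [0.202, -0.591, 0.224] pointing down, gripper open.
Joint ranges: [-2.81, 2.81], [-0.39, 2.02], [-1.27, 1.25], [0.06, 2.57], [-1.19, 4.33], [0.19, 2], [-2.82, 2.82]. Speed limits (rad/s): [1.89, 1.89, 2.39, 2.39, 3.01, 3.01, 3.01].

### API

Orientations are given as a 3x3 rotation matrix whose columns are the frame's x, y, z axes.
In Python, from rig import robot gives the robot as it stands. Calls block until the motion is done:
- robot.move_ptp(position, orientation): joint-space move of the TCP to a pose.
- robot.move_linear(position, velocity=0.15, frame=None, threshold=None): straight line of the TCP; frame=None keeps the orientation; velocity is the mean speed in m/s. With threshold (N) it stops when the force on the tool has changed by that much, and returns True; else False.
- robot.goto_joints(angles): joint-space move.
- robot.gripper_to(opening): finger opening in m; the grip force is fixed at half the most; returns when the fingers have stopped.
- robot.pause(seconds).
- robot.ik(position, orientation): joint angles nearest the present ones, or None.
- robot.get_state(): the state.
- robot.grab_frame(name): name is "side" or "top"; returns the picture (400x640x3 uint8, red, green, blue); there is no depth.
- robot.camera_info(name): a dict with "fx", "fy", "cx", "cy" (pixels), "dist" ([k1, k2, p1, p2, k3] as OpenCV has them; the pictures are not rectified), "rvec" (rotation vector, rad) and "tvec" (3), from world to camera coordinates, as OpenCV has them. Camera axes: x right, y down, z forward; pixel columns grow to the right and rows downward; lengths in m; the calibration is good to about 2 mm. A picture is of the moment at which its call begins. camera_info takes no time and is no camera call.
A pose or a line that the arm cannot do raises robot.PlanningError and nothing moves.
- robot.sign_off(): hands the job in; it is judged then, once.
The state is a dict: "time": time; "qpos": joint angles; "joint_vel": joint speeds; "effort": joint torques, N m; "ee_pos": TCP position; "tool_rot": TCP orientation; "force": force on the tool from outside, world axes, zero at the start; "moment": the same for the moment, N m; "opening": finger opening in m; "grasp_force": force on a finger pad.
Only numpy, scipy, OpenCV 4.12 (cv2) and the standard library are available. Lean on these libraries where they do the work, as an engineer would, in place of code of your own. Each camera call takes 0.05 s, during which the arm holds its last target. There are 200 camera calls.

### The job

Clamp the aluminium housing in the drilling fixture: lift the red-handled clamp plug out of its wooden block, feel its two lugs into the slots of the post inside the housing's bore, push it down against its spring, turn it about a quarter turn clockwise to the stop and let go so that it springs up into its locking notches and holds the housing down. The post's height and slot direction are only roughly known, so go by feel and never load the socket with more than about 70 N, in pushing or at the stop; do not lift the housing out or disturb the other things on the bench.

Things in the scene. Friction and masses are not known exactly. Their poses are not given: they have to be found in the camera images.
- fixture: drilling fixture bolted to the bench: dark steel base 130 x 130 mm, 20 mm thick, with two bolting ears along its x. Four rails 14 mm high locate the housing. Origin: centre of the base's underside, z up. On that centre line a fixed dark steel post, 44 mm diameter, stands inside the housing's bore; its brass-collared top is the bayonet socket.
- socket (a point): nominal centre of the top of the post's collar, 99 mm above the fixture's origin, 6 mm below the housing's top; axes as the fixture's. The collar is 9 mm thick, with a centre hole of 11.6 mm radius and two entry slots across from each other, 11.6 mm wide, nominally along +x and -x. The post was set by hand: true height up to 2 mm off, slots turned up to 0.4 rad either way; both must be felt.
- socket_free (a point): where the plug's origin nominally is, 70 mm above the fixture's origin, when its lugs come clear below the collar and can turn, clockwise from above only; 2 mm lower its nose meets the socket's hard floor. (With the lugs still on top of the collar the plug's origin is at 85 mm; standing unpressed in the slots, at 82 mm.) Shifts with the post's height.
- socket_lock (a point): where the plug's origin nominally is, 76 mm above the fixture's origin, when locked. 80 degrees clockwise of the entry slots the collar's underside has notches 6 mm deep, 12 mm wide, into which the spring lifts the lugs when the plug is let go; hard stops just past them end the turn at about 86 degrees (0.4 N m there loads the socket with 30 to 60 N). Shifts with the post.
- housing: the workpiece: square aluminium extrusion 70 x 70 x 85 mm with a 50 mm through bore, about 0.65 kg, loose, standing between the fixture's rails (1 mm play), underside 20 mm and top 105 mm above the fixture's origin. Origin: centre of its underside, z up.
- plug: bayonet clamp plug, 94 mm high, about 0.27 kg, parked upright. Origin: tip of its nose; z up its axis, x along both bar handle and lugs. Nose tapers from 5 to 10.5 mm radius over 9 mm, then steel stem of 10.5 mm radius. Hub of 19 mm radius 54 to 60 mm up. Its two halves are alike: a half turn makes no difference.
- plug_grip (a point): middle of the plug's red bar handle, 80 mm above the plug's origin: 64 mm long along the plug's x, 22 mm wide along its y, 60 to 94 mm above the origin. Fingers 19 mm past this height just clear the hub.
- plug_lugs (a point): on the plug's axis at the lugs' middle, 17 mm above the plug's origin. The two steel lugs are 9 mm wide, 6 mm high (14 to 20 mm above the origin) and reach 17 mm out along the plug's +x and -x.
- plug_plate (a point): on the axis at the underside of the plug's black pressure plate (58 mm diameter, 8 mm thick), 23 mm above the plug's origin. The plate lands on the housing's top and slides up the stem, up to 20 mm, against a spring: 5 N at first, then 0.7 N per mm; about 13 N when the lugs clear the collar, 15 N at the socket's floor.
- stand: wooden parking block 100 x 100 x 45 mm, fixed, with a 44 mm hole 37 mm deep in its top. The plug hangs in it by its plate, nose down, origin 22 mm above the block's underside; it lifts straight out. Origin: centre of its underside.
- blank: bystander: a second aluminium housing, 70 x 70 x 85 mm, standing on the bench. Origin: centre of its underside.
- oil: bystander: white bottle of cutting oil, 56 mm diameter, 130 mm high, standing. Origin: centre of its underside.
- brush: bystander: chip brush lying on the bench, about 200 mm long along its x.
- wrench: bystander: steel wrench lying on the bench, about 180 mm long along its x.
There are look-alikes about, which are no part of the job. What is meant by the stand is not turquoise, and is the smaller of those in its own colour.

How it is judged:
On the way, in this order (a step that is already met when the one before it is completed fails the run):
1. the plug is lifted out of its block (z of plug in the frame of stand above 0.06 m), for 0.1 s.
2. the plug is pushed down into the socket, its lugs below the collar (horizontal distance between plug and fixture below 0.005 m and z of plug in the frame of fixture below 0.0725 m), for 0.1 s.
At the end, for the whole second after the job is handed in: Released and at rest: plug upright (0.12 rad) within 4 mm of the fixture's axis, turned over 0.85 rad from its x axis, origin 73 to 79.5 mm above the fixture's (sprung up into the notches), pressing the housing with over 6 N; housing within 5 mm of centre, underside below 23 mm (horizontal distance between plug and fixture below 0.004 m and z of plug in the frame of fixture between 0.073 and 0.0795 m and angle between the x axis of plug and the x axis of fixture, either way round above 0.85 rad and contact force between plug and housing above 6 N and angle between plug's own z axis and vertical below 0.12 rad and linear speed of plug below 0.02 m/s and horizontal distance between housing and fixture below 0.005 m and z of housing in the frame of fixture below 0.023 m); the robot touches nothing.
It fails at once if the plug presses on the fixture (socket and post included) with more than 70 N (contact force between plug and fixture above 70 N).
It fails at once if the housing is lifted more than 10 mm in the fixture (z of housing in the frame of fixture above 0.03 m).
It fails at once if a bystander is moved more than 30 mm (distance of any of blank, oil, brush, wrench from where it was at the start of the episode above 0.03 m).
It fails at once if the blank housing or the oil bottle is tipped over (angle between any of blank, oil's own z axis and vertical above 0.5 rad).
It also fails if it takes over 72 s, if anything falls off the work surface, if the arm or the gripper's body presses on something with over 40 N, if the wrist force passes 120 N, or if a joint passes its speed limit or range.

## Working session

There is one attempt and no reset: what is moved stays moved. The work goes in short steps, each a Python script; the robot and the scene stay as the last script left them, time stands still between calls to the robot, and variables do not carry over. Pictures are saved under pics/ and viewed, at most 10 in all, crops included, and the job is handed in when it is done.

```bash
mkdir -p pics
python3 - <<'E'
from rig import robot
import cv2
for n in("top","side"):
    im=robot.grab_frame(n); cv2.imwrite(f"pics/{n}0.png",im[:,:,::-1]); print(n,robot.camera_info(n))
s=robot.get_state(); print(s['time'],s['ee_pos'],s['tool_rot'],s['force'],s['opening'])
E
```

```text
top {'fx': 492.1096743968123, 'fy': 492.1096743968123, 'cx': 325.45066094945656, 'cy': 202.40327312730741, 'dist': array([-0.13630911,  0.        ,  0.        ,  0.        ,  0.        ]), 'rvec': array([ 2.19899214, -2.16972193,  0.06090485]), 'tvec': array([0.00239087, 0.53896832, 1.44257069])}
side {'fx': 384.3413693987969, 'fy': 384.3413693987969, 'cx': 321.506355854438, 'cy': 200.57743326477197, 'dist': array([0.00411794, 0.        , 0.        , 0.        , 0.        ]), 'rvec': array([ 0.8218468 , -2.4408306 ,  1.20356641]), 'tvec': array([0.43069071, 0.24598156, 1.10090651])}
0.1 [ 0.20227699 -0.59101783  0.22387273] [[ 9.46111330e-01  3.23841210e-01 -4.71028761e-04]
 [ 3.23841536e-01 -9.46110747e-01  1.05550625e-03]
 [-1.03828951e-04 -1.15116510e-03 -9.99999332e-01]] [0.58896376 0.36975412 0.27189219] 0.09425023805947362
```

View pics/top0.png

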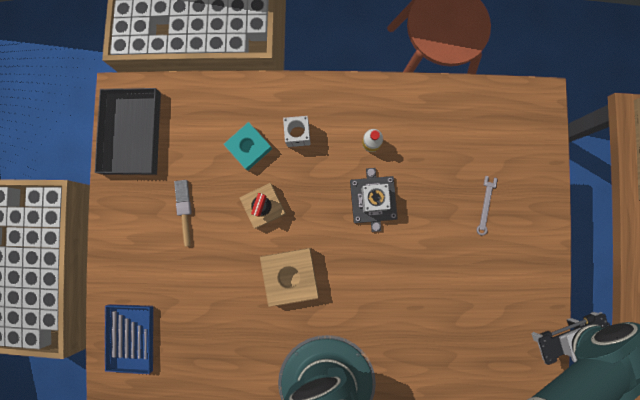

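View pics/side0.png

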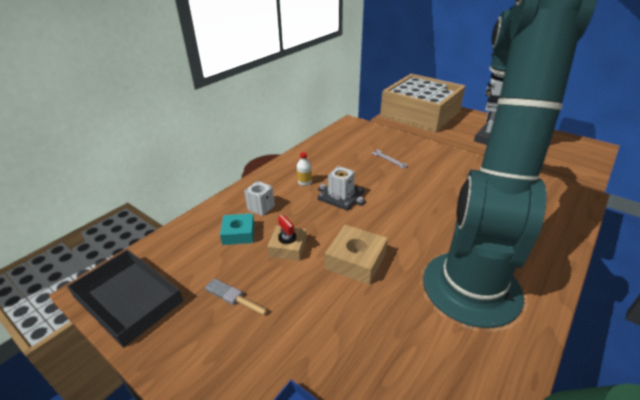

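Top view: there are three blocks with holes. The turquoise one is at (248,147), a small wooden one holding the red-handled plug at (263,207), and a larger empty wooden one at (290,278). The small wooden one fits, since it isn't turquoise and is the smaller of its colour. The fixture with the housing is at (374,200), and its ears at (371,172) and (376,227) show its x axis. I'll confirm with an enlarged crop.

Run:
```python
import cv2,numpy as np
t=cv2.imread("pics/top0.png"); s=cv2.imread("pics/side0.png")
f=lambda im,x,y,w,h,k:cv2.resize(im[y:y+h,x:x+w],None,fx=k,fy=k,interpolation=cv2.INTER_CUBIC)
a=np.hstack([f(t,230,175,64,64,6),f(t,342,165,64,64,6)])   # 384 each
cv2.imwrite("pics/crop1.png",a)
cv2.imwrite("pics/crop2.png",np.hstack([f(s,255,200,64,64,6),f(s,310,155,64,64,6)]))
```

```text
(no output)
```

View pics/crop1.png

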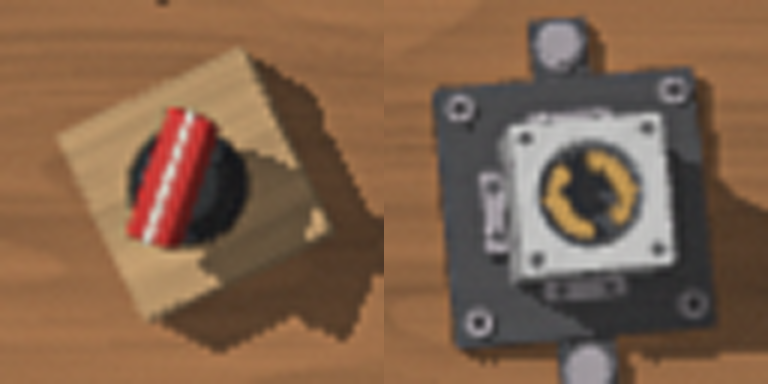

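View pics/crop2.png

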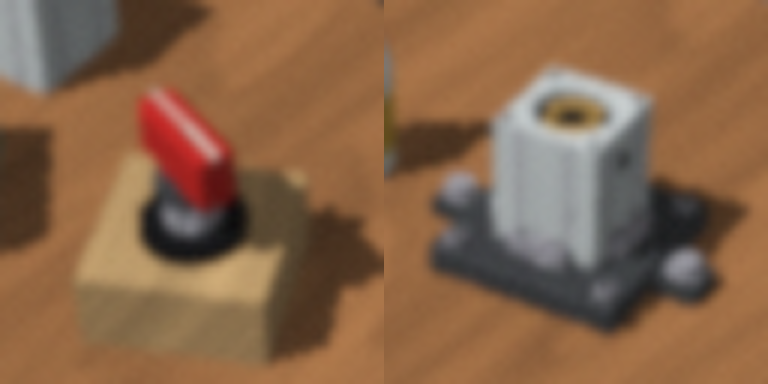

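The crops confirm it. The plug's white handle stripe runs (190,113)–(150,243) in the small wooden block. In the fixture crop, the ear bolts are at (559,45) and (590,363), the corner bolts at (460,107), (674,88), (693,303) and (480,322), and the collar centre at (591,193). The slot gaps sit roughly at (577,160) and (605,222).

```bash
cat > h.py <<'E'
import numpy as np,cv2
from rig import robot
from scipy.optimize import least_squares
def cam(n):
    c=robot.camera_info(n); return np.array([[c['fx'],0,c['cx']],[0,c['fy'],c['cy']],[0,0,1]]),c['dist'],c['rvec'],c['tvec']
def back(n,uv,z):
    K,d,r,t=cam(n); R=cv2.Rodrigues(r)[0]; uv=np.array(uv,float).reshape(-1,1,2)
    p=cv2.undistortPoints(uv,K,d)[:,0]; D=np.c_[p,np.ones(len(p))]@R; C=-R.T@t
    return C+D*((np.broadcast_to(z,len(p))-C[2])/D[:,2])[:,None]
def tool(a):  # tool down, tool x axis at world angle a
    c,s=np.cos(a),np.sin(a); return np.array([[c,s,0],[s,-c,0],[0,0,-1.]])
E
python3 - <<'E'
from h import *
np.set_printoptions(precision=4,suppress=True)
L=lambda P:[((u+.5)/6+230-.5,(v+.5)/6+175-.5) for u,v in P]; Rr=lambda P:[((u-384+.5)/6+342-.5,(v+.5)/6+165-.5) for u,v in P]
S1=lambda P:[((u+.5)/6+255-.5,(v+.5)/6+200-.5) for u,v in P]; S2=lambda P:[((u-384+.5)/6+310-.5,(v+.5)/6+155-.5) for u,v in P]
h=back("top",L([(190,113),(150,243)]),.116);print("handle",h,h.mean(0),np.linalg.norm(h[1]-h[0]),np.arctan2(*(h[0]-h[1])[1::-1]))
print("plate",back("top",L([(188,188)]),.053))
b=back("top",L([(59,135),(240,47),(328,232),(147,320)]),[.045]*4);print("stand c",b,b.mean(0))
e=back("top",Rr([(559,45),(590,363)]),.02);print("ears",e.mean(0),np.arctan2(*(e[0]-e[1])[1::-1]))
b=back("top",Rr([(460,107),(674,88),(693,303),(480,322)]),.021);print("bolts",b.mean(0),np.arctan2(*(b[0]+b[1]-b[2]-b[3])[1::-1]),np.linalg.norm(b[0]-b[1]))
b=back("top",Rr([(525,138),(647,128),(658,250),(537,260)]),.105);print("housing",b.mean(0),np.arctan2(*(b[0]+b[1]-b[2]-b[3])[1::-1]))
print("ring",back("top",Rr([(591,193)]),.099))
g=back("top",Rr([(577,160),(605,222)]),.099);print("slot",np.arctan2(*(g[0]-g[1])[1::-1]))
print("side: hole",back("side",S2([(571,113)]),.105),"handle",back("side",S1([(156,93),(217,160)]),.116).mean(0),"plate",back("side",S1([(194,218)]),.053))
im=cv2.imread("pics/top0.png").astype(int);ys,xs=np.mgrid[165:229,342:406];p=im[165:229,342:406];
m=(p[...,2]-p[...,0]>70)&(p[...,2]>130);w=back("top",np.c_[xs[m],ys[m]],.099);
c=np.median(w,0);w=w[np.linalg.norm(w-c,axis=1)<.035];cc,_=cv2.minEnclosingCircle(w[:,:2].astype(np.float32));print(len(w),w.mean(0),cc,_)
d=w[:,:2]-w[:,:2].mean(0);z=(d[:,0]+1j*d[:,1]);print("brass axis",np.angle(((z/abs(z))**2).mean())/2)
E
```

```text
handle [[0.5552 0.1874 0.116 ]
 [0.4947 0.2047 0.116 ]] [0.525  0.1961 0.116 ] 0.06290795700708604 -0.27813421539872935
plate [[0.5239 0.1965 0.053 ]]
stand c [[0.5494 0.2616 0.045 ]
 [0.5936 0.1737 0.045 ]
 [0.5039 0.1289 0.045 ]
 [0.4599 0.2163 0.045 ]] [0.5267 0.1951 0.045 ]
ears [ 0.5522 -0.1322  0.02  ] 0.10433513832289526
bolts [ 0.5515 -0.1333  0.021 ] 0.097560336493377 0.10662137963016312
housing [ 0.5505 -0.1327  0.105 ] 0.10065873806928177
ring [[ 0.5514 -0.1329  0.099 ]]
slot 0.43168620656596846
side: hole [[ 0.5515 -0.1265  0.105 ]] handle [0.5259 0.199  0.116 ] plate [[0.5262 0.199  0.053 ]]
102 [ 0.6133 -0.0836  0.099 ] (0.6120327711105347, -0.08022162318229675) 0.024102142080664635
brass axis -1.2834173129571007
```

Plug is at (0.525, 0.196) with the handle at −0.28 rad. Fixture is at (0.5515, −0.133) with x at 0.10 rad and slots near 0.43 rad. Next I'll refine the slot angle and pick the plug up.

Run:
```python
from h import *
np.set_printoptions(precision=4,suppress=True)
c=np.array([.5514,-.1329])
im=cv2.imread("pics/top0.png").astype(int);ys,xs=np.mgrid[165:229,342:406];p=im[165:229,342:406]
m=(p[...,2]-p[...,0]>50);w=back("top",np.c_[xs[m],ys[m]],.099)[:,:2];w=w[np.linalg.norm(w-c,axis=1)<.0245]
d=w-w.mean(0);z=d[:,0]+1j*d[:,1];print("brass",len(w),w.mean(0),"slot axis",np.angle(-((z/abs(z))**2).mean())/2)
for a in(.43,0,-.5,-1.07,-1.15): print(a,robot.ik([.5514,-.1329,.16],tool(a)))
a=-.278; P=np.array([.525,.1963,.2])
robot.move_ptp(P,tool(a)); 
robot.move_linear([P[0],P[1],.1035],velocity=.1)
f0=robot.get_state()['force']
robot.gripper_to(0.0); s=robot.get_state();print(s['time'],s['ee_pos'],s['opening'],s['grasp_force'],s['force']-f0,s['qpos'])
robot.move_linear([P[0],P[1],.225],velocity=.08); s=robot.get_state();print(s['time'],s['ee_pos'],s['force'],s['moment'],s['grasp_force'])
for n in("top","side"): cv2.imwrite(f"pics/{n}1.png",robot.grab_frame(n)[:,:,::-1])
s=cv2.imread("pics/side1.png");cv2.imwrite("pics/side1c.png",cv2.resize(s[130:280,220:380],None,fx=4,fy=4,interpolation=cv2.INTER_CUBIC))
```

```text
brass 90 [ 0.5511 -0.1331] slot axis 0.51022156494544
0.43 [ 0.4913  0.4122 -0.3878  1.8114  0.1868  0.9539 -1.1164]
0 [ 0.4247  0.4022 -0.3031  1.8137  0.1444  0.9473 -1.511 ]
-0.5 [ 0.3396  0.393  -0.1961  1.8167  0.0925  0.9408 -1.9673]
-1.07 [ 0.2652  0.388  -0.1033  1.8193  0.0484  0.9368 -2.4999]
-1.15 [ 0.2523  0.3874 -0.0872  1.8198  0.0409  0.9362 -2.5735]
5.3083 [0.525  0.1964 0.1035] 0.021635769370657847 29.898295998573303 [ 0.6004  1.072  -0.2896] [ 0.1731  0.5679 -0.7591  1.8582  0.4877  0.9106 -2.6647]
6.975 [0.5248 0.1962 0.2246] [ 0.2113 -0.4577 -2.7307] [ 0.0508 -0.0092  0.0049] 29.89650070667267
```

View pics/side1c.png

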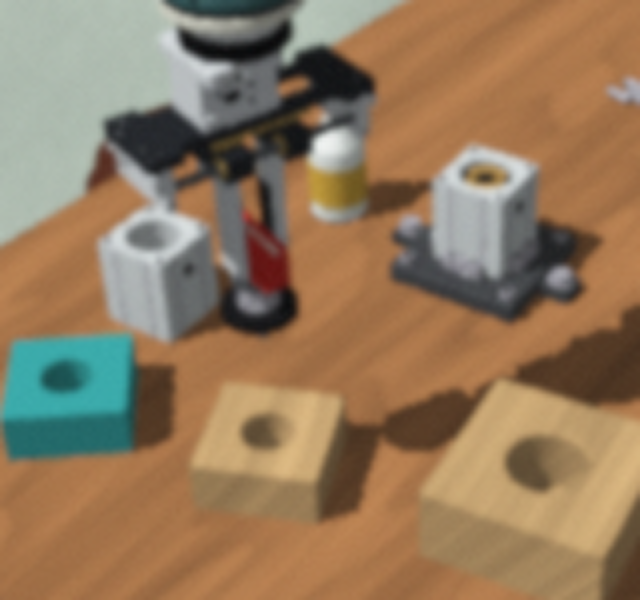

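The plug is clear of the block and held upright at (255,270) in the crop. Now I'll carry it over the fixture and feel for the slots.

```bash
cat >> h.py <<'E'
np.set_printoptions(precision=4,suppress=True)
C=np.array([.5513,-.1330])
def show(t=""):
    s=robot.get_state(); print(t,"t%.2f"%s['time'],s['ee_pos'],"a%.3f"%np.arctan2(s['tool_rot'][1,0],s['tool_rot'][0,0]),"F",s['force'],"M",s['moment'],"g%.1f"%s['grasp_force']); return s
E
python3 - <<'E'
from h import *
robot.move_ptp([*C,.225],tool(.56)); show("over")
robot.move_linear([*C,.222],velocity=.05,frame=tool(.46)); show("rot")
robot.move_linear([*C,.185],velocity=.06); show()
for a in(.46,.38,.53,.30):
    robot.move_linear([*C,.171],velocity=.03,frame=tool(a)); show("start")
    hit=robot.move_linear([*C,.157],velocity=.015,threshold=8); s=show(f"a={a} hit={hit}")
    if s['ee_pos'][2]<.1615: print("IN"); break
    if s['ee_pos'][2]>.169: print("early");break
E
```

```text
over t8.38 [ 0.5514 -0.1319  0.2251] a0.560 F [ 0.0189  0.1943 -2.4699] M [ 0.0317  0.0636 -0.0091] g29.9
rot t8.62 [ 0.5514 -0.1319  0.2221] a0.464 F [ 0.4393  0.7371 -2.4633] M [-0.0635  0.0493 -0.0058] g29.9
 t9.39 [ 0.5515 -0.1329  0.1852] a0.460 F [-0.3263 -0.046  -2.207 ] M [-0.0323 -0.0145  0.0427] g29.9
start t10.01 [ 0.5514 -0.1329  0.171 ] a0.460 F [-0.1374  0.0745 -2.9362] M [-0.0018 -0.0233 -0.0103] g29.9
a=0.46 hit=True t10.75 [ 0.5513 -0.133   0.1593] a0.460 F [-0.0674 -0.2366  5.1185] M [-0.1358 -0.0105 -0.0109] g29.9
IN
```

Run:
```python
from h import *
hit=robot.move_linear([*C,.146],velocity=.008,threshold=14); s=show(f"floor {hit}")
robot.pause(.2); s=show("settled")
```

```text
floor True t11.82 [ 0.5514 -0.133   0.1512] a0.460 F [-4.1144  0.4451 11.9062] M [0.0866 0.8754 0.0283] g29.9
settled t12.02 [ 0.5514 -0.133   0.1512] a0.460 F [-3.8695 -0.2764 11.297 ] M [ 0.0168  0.9348 -0.0154] g29.9
```

Run:
```python
from h import *
hit=robot.move_linear([*C,.146],velocity=.006,threshold=8); s=show(f"floor {hit}")
robot.pause(.2); s=show("settled")
```

```text
floor True t12.30 [ 0.5514 -0.133   0.1512] a0.460 F [-2.5852 -0.252  10.163 ] M [0.0069 0.8643 0.0005] g29.9
settled t12.50 [ 0.5514 -0.133   0.1513] a0.460 F [-3.5116  0.5971 10.5146] M [0.0438 0.8928 0.0241] g29.9
```

Run:
```python
from h import *
robot.move_linear([*C,.1520],velocity=.01); robot.pause(.1); show("up")
for k in range(1,5):
    robot.move_linear([*C,.1520],velocity=.01,frame=tool(.46-.05*k)); s=show(k)
    if abs(s['moment'][2])>.3: break
```

```text
up t12.88 [ 0.5514 -0.133   0.1525] a0.460 F [-4.3222  0.5703  9.7066] M [0.0619 0.9933 0.0201] g29.9
1 t13.13 [ 0.5516 -0.1329  0.1526] a0.410 F [-3.2173  0.7188  9.4113] M [ 0.0421  0.6488 -0.0262] g29.9
2 t13.38 [ 0.5518 -0.1329  0.1526] a0.360 F [-1.9479  0.4672 10.3329] M [0.1253 0.5105 0.0499] g29.9
3 t13.63 [ 0.5518 -0.1329  0.1527] a0.310 F [-2.0762  0.2489  9.4514] M [0.1861 0.3938 0.0734] g29.9
4 t13.88 [ 0.5519 -0.1328  0.1527] a0.260 F [-0.5214  0.8043  9.5507] M [0.2061 0.3104 0.0372] g29.9
```

Run:
```python
from h import *
a=.26
while a>-1.2:
    st=.1 if a>-.7 else .03; a-=st
    robot.move_linear([*C,.1520],velocity=.01,frame=tool(a)); s=robot.get_state()
    if st<.1 or abs(s['moment'][2])>.15: robot.pause(.1); s=show("%.2f"%a)
    if abs(s['moment'][2])>.2: break
show("end")
```

```text
-0.34 t15.48 [ 0.552  -0.1325  0.1527] a-0.340 F [-1.4763  1.4798  9.6813] M [ 0.6968  0.2283 -0.1601] g29.9
-0.77 t16.83 [ 0.552  -0.1323  0.1527] a-0.769 F [-0.8907  3.6594  9.21  ] M [0.9387 0.1502 0.1426] g29.9
-0.80 t17.18 [ 0.552  -0.1323  0.1527] a-0.799 F [0.6595 2.8921 8.8523] M [0.9393 0.2201 0.1067] g29.9
-0.83 t17.53 [ 0.552  -0.1323  0.1527] a-0.829 F [-1.1354  3.2605  9.1654] M [0.991  0.1753 0.0486] g29.9
-0.86 t17.88 [ 0.552  -0.1323  0.1527] a-0.859 F [-0.6503  2.7622  9.1746] M [0.9507 0.1435 0.0839] g29.9
-0.89 t18.23 [ 0.552  -0.1323  0.1527] a-0.889 F [-0.5139  3.4954 10.292 ] M [0.9544 0.1379 0.1023] g29.9
-0.92 t18.58 [ 0.552  -0.1323  0.1527] a-0.919 F [-0.1851  3.2232  9.6988] M [0.9731 0.1304 0.0314] g29.9
-0.95 t18.93 [ 0.5521 -0.1323  0.1527] a-0.949 F [0.1056 3.2033 9.9811] M [0.9891 0.0725 0.0699] g29.9
-0.98 t19.28 [ 0.5521 -0.1323  0.1528] a-0.979 F [-1.0662  3.7118  9.7899] M [0.9997 0.0482 0.0586] g29.9
-1.01 t19.63 [ 0.5521 -0.1322  0.1528] a-1.009 F [-0.5794  3.7976  9.7566] M [0.9851 0.052  0.1224] g29.9
-1.04 t19.98 [ 0.5521 -0.1323  0.1527] a-1.039 F [0.0951 3.2789 9.6025] M [1.0042 0.1384 0.1136] g29.9
-1.07 t20.33 [ 0.5519 -0.1323  0.1527] a-1.069 F [-0.9707  3.3098  9.8731] M [0.9505 0.4137 0.1547] g30.0
-1.10 t20.68 [ 0.5519 -0.1323  0.1527] a-1.099 F [-1.5556  2.1288 10.919 ] M [0.8946 0.5429 0.4888] g30.1
end t20.68 [ 0.5519 -0.1323  0.1527] a-1.099 F [-1.5556  2.1288 10.919 ] M [0.8946 0.5429 0.4888] g30.1
```

The stop is felt at −1.09 rad, which puts the slots near 0.41 and the notch at about −1.0. I'll back off slightly, let it spring up, then release.

Run:
```python
from h import *
robot.move_linear([*C,.1520],velocity=.01,frame=tool(-1.02)); show("backoff")
robot.move_linear([*C,.1580],velocity=.015); show("up")
r=robot.move_linear([*C,.1625],velocity=.01,threshold=10); robot.pause(.1); show(f"seat {r}")
robot.move_linear([*C,robot.get_state()['ee_pos'][2]-.0007],velocity=.01,frame=tool(-1.02)-0) if False else None
robot.gripper_to(.05); show("open")
p=robot.get_state()['ee_pos']
robot.move_linear([p[0],p[1],.23],velocity=.1); show("clear")
robot.move_ptp([.42,.02,.30],tool(-.5))
t=robot.grab_frame("top")[:,:,::-1];s=robot.grab_frame("side")[:,:,::-1]
f=lambda im,x,y:cv2.resize(im[y:y+64,x:x+64],None,fx=6,fy=6,interpolation=cv2.INTER_CUBIC)
cv2.imwrite("pics/after.png",np.hstack([f(t,342,165),f(s,310,150)])); show()
```

```text
backoff t20.93 [ 0.5517 -0.1325  0.1526] a-1.019 F [-3.1426  2.6403 10.4255] M [0.7968 0.6782 0.0935] g30.0
up t21.48 [ 0.5517 -0.1325  0.1584] a-1.019 F [-0.1515  3.2097  8.0307] M [0.8403 0.272  0.0931] g30.0
seat True t21.86 [ 0.5516 -0.1324  0.1592] a-1.019 F [ 1.5657 -0.0022  2.5275] M [ 0.0275 -0.509   0.0493] g30.0
open t22.49 [ 0.5513 -0.1323  0.1591] a-1.019 F [-0.2502  0.0605 -0.2957] M [ 0.0982 -0.0404  0.0242] g0.0
clear t23.35 [ 0.551  -0.1323  0.2294] a-1.019 F [-0.3158 -0.2763 -0.9622] M [ 0.1061  0.0002 -0.0162] g0.0
 t24.31 [0.4206 0.019  0.2995] a-0.503 F [ 0.3793  0.261  -0.2854] M [ 0.0525 -0.0082  0.0394] g0.0
```

View pics/after.png

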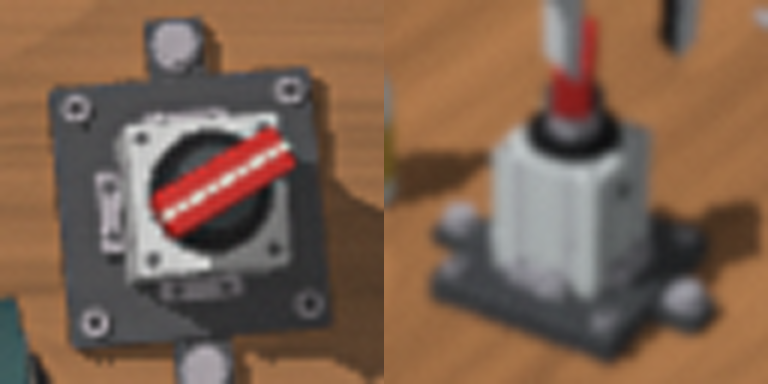

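The plug stands locked in the housing, its stripe running (165,216)–(290,146) in the crop. Lifting before release caught at 77.7 mm, which matches the notch height plus the felt 1.7 mm post offset. One numeric check, then hand-in.

Run:
```python
from h import *
p=[((u+.5)/6+341.5,(v+.5)/6+164.5) for u,v in[(290,146),(165,216)]]
h=back("top",p,.1717); a=np.arctan2(*(h[0]-h[1])[1::-1]); print(h.mean(0),a)
m=h.mean(0)[:2]-C
if np.linalg.norm(m)<.008 and abs(a+1.02)<.12: print(robot.sign_off())
```

```text
[ 0.5512 -0.1352  0.1717] -1.0482834174565356
the job is handed in; nothing more can be done
None
```

The plug is locked in the fixture and the job is handed in. It was turned to the felt stop, then caught in its notches at about 77.7 mm. The last picture shows it turned about 1.15 rad from the fixture's x axis and centred to about 2 mm. The clamping force on the housing was not measured after release, and no verdict came back.

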